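# Load a weld coupon into the stamping jig under its sprung hold-down flap

### The job

Load the weld coupon that lies on the bed of the stamping jig: press the jig's thumb plate down with one fingertip so that the sprung hold-down flap stands open, and while you keep it open push the coupon with the other fingertip along the bed, under the flap, until its end is hard up against the end stop. Only then let the thumb plate up so the flap closes onto the coupon, and move clear. The coupon is only pushed, never gripped, lifted or tipped, and the hammer, mug, punch block and spare coupon are left where they are.

Things in the scene. Friction and masses are not known exactly. Their poses are not given: they have to be found in the camera images.
- jig: Stamping jig bolted to the bench: grey bed 245 x 86 mm, its top 16 mm above the bench. Origin: at bench level under the middle line of the coupon's track, below the flap's front edge; +x = the way the coupon is pushed in, +y = towards the fence, z up ('jig x, y' below are in this frame, mm). Bed: x -160..+85, y -50..+36. On the -y side under the flap a guide 8 mm high, face y = -21, flared lead-in from x -10 to +8.
- stop_face (a point): On the end stop's face at bed height, on the track's middle line (jig x = +60, y = 0). The stop is a steel block 54 mm wide, 14 mm high above the bed.
- fence_face (a point): Middle of the foot of the straight steel fence along the +y side of the track (its inner face, jig y = +21, at bed height). The fence runs jig x -155..+75, is 12 mm thick and 10 mm high above the bed.
- hinge_rod (a point): Middle of the hinge rod's axis: it runs along the jig's x at jig y = -40, 32 mm above the bench, from x -92 to +68, in a 13 mm thick sleeve. Two hinge blocks carry it, centred at jig x = -84 and +62, each 10 mm along x, y -48..-32, up to 40 mm above the bench.
- flap (a joint): Angle (rad) of the sprung steel rocker on the hinge rod: 0 = shut and empty, 0.60 = fully open (hard stop), 0.20 = closed on the coupon. Like a see-saw: flap on the +y side of the rod, thumb plate on the -y side; pressing the thumb plate down (about 5 N at first, 8 N fully down) lifts the flap, a torsion spring shuts it.
- thumb_mid (a point): Middle of the thumb plate's upper face; moves with the rocker. Plate 134 mm along jig x (-99..+35), 34 mm wide, 4 mm thick. Shut, it slopes up outwards at 0.6 rad, from 30 mm high above the bench at y -56 to 49 mm at y -84. Fully down it is level, top 21 mm above the bench, y -52..-86; with a fingertip on it 23 mm high the flap is over 0.5 rad open. A fingertip can slide along it as it presses.
- flap_edge (a point): Front end of the round clamping bar (8 mm thick, this point on its centre line) under the flap's free edge, at jig y = +5. Flap: plate from the rod out to y = +10, jig x +2..+55. Shut and empty, the bar is 3 mm above the bed, so the coupon cannot go in; fully open, 30 mm above it, and the flap's top edge is 65 mm above the bench. Fingers reaching down stay in front of the flap.
- coupon: Bare steel plate 90 x 40 x 12 mm, about 0.34 kg, sliding easily on the oiled bed (friction about 0.25), a darker flush weld band across its middle. Origin: centre of its underside; x along its length, z up. It starts flat on the jig's bed, its front end 10 to 28 mm short of the flap, near the middle line and nearly straight. Hard against the stop its origin is at jig x = +15 and its rear end, at x = -30, still stands out in front of the flap.
- hammer: Hand hammer lying on the bench on the fence side of the jig. A bystander.
- spare_coupon: Shorter steel plate 70 x 40 x 12 mm lying on the bench on the thumb-plate side. Origin: centre of its underside. A bystander.
- punch_block: Wooden block 50 x 90 x 36 mm with five steel punches standing in it, about 70 mm high in all, on the bench past the jig's stop end. Origin: centre of its underside. A bystander.
- mug: White mug, 80 mm wide, 92 mm high, on the bench past the stop end on the thumb-plate side. Origin: centre of its underside. A bystander.
There are look-alikes about, which are no part of the job. What is shaped like the coupon but red, turquoise or yellow is not meant.

How it is judged:
By the outcome, as a careful person would: the job done as asked, in the order asked, and still so for the second after the job is handed in, with the robot touching nothing.
It also fails if it takes over 38 s, if anything falls off the work surface, if the arm or the gripper's body presses on something with over 40 N, if the wrist force passes 120 N, or if a joint passes its speed limit or range.

### The arm

A 6-joint arm with a two-finger parallel gripper is mounted at the origin on the work surface. World frame = base frame: x ahead of the robot, y to its left, z up, the work surface at z = 0. Lengths are in m, angles in rad, forces in N, time in s.
With the tool pointing down it reaches from about 0.3 to 0.775 m from the base axis. Payload 14.6 kg.
Tool frame: the origin (TCP) lies midway between the tips of the shut fingers; the grasp point (between the pads) lies 19 mm behind it; z points along the fingers, y is the direction in which the jaws open and shut (so a half turn about z gives the same grasp; the last joint's range is limited). The gripper opens to 85 mm and grips with 20 to 120 N. Pads are 22 mm wide; open, the fingers measure 114 mm over their backs; the gripper's body (76 mm by 85 mm) begins 54 mm behind the grasp point. The pads swing forward as they close: fully open they stand 13 mm farther back than shut.
Start: joints at [-1.278, 0.3, 1.521, -0, 1.321, -0.067], TCP at [0.194, -0.515, 0.231] pointing down, gripper open.
Joint ranges: [-3.03, 3.03], [-0.79, 2.21], [0.23, 2.52], [-1.04, 4.18], [0, 3.07], [-2.55, 2.55]. Speed limits (rad/s): [2.22, 2.22, 2.57, 3.14, 3.14, 3.14].

### API

Orientations are given as a 3x3 rotation matrix whose columns are the frame's x, y, z axes.
In Python, from workcell import status, grab_frame, get_calibration, job gives the robot as it stands.
- The arm moves only by the tool step_arm, never from a script. Its argument "steps" is text: rows parted by semicolons, each of 6 numbers parted by spaces: the shift along the tool's x, y, z in mm, then the turn, a rotation vector about the tool's x, y, z in rad. In form: tx ty tz ax ay az; .... A call has exactly 5 rows; each row is the pose to reach, as a shift and turn from the pose commanded when the call began, along the tool's axes at that moment; what a row does not reach only later rows make up. A row lasts 1/10 s, in which the tool goes at most 50 mm and 8.59 degrees, less where a joint would pass 70% of its speed; a pose out of reach is approached as far as the arm can. A call with a gripper value outside its range is refused whole. "gripper" is the opening, from 0 (shut) to 1 (fully open), set as the call begins (left out, the last holds). The fingers move at their own pace and stop on an object; "grip_force" is the grip in N (left out, the last holds). Time passes only in rows, so rows that repeat a pose let the fingers close, or fill a call up. It gives the time, the measured TCP pose, the force and the opening at its end, in the units of the state.
- status.read_state(): the state, without advancing time (a new reading comes with each control period).
- grab_frame(name): name is "scene" or "top" or "wrist"; returns the picture (480x640x3 uint8, red, green, blue); there is no depth.
- get_calibration(name): a dict with "K" (3x3 intrinsics, pixels), "world_from_camera" (4x4, takes a point from camera to world coordinates). Camera axes: x right, y down, z forward; pixel columns grow to the right and rows downward; lengths in m; the calibration is good to about 2 mm. A picture is of the moment at which its call begins: read the wrist's pose just before it. get_calibration takes no time and is no camera call; for the wrist camera it gives the pose at the moment of the call.
- job.sign_off(): hands the job in, once; it reports no verdict.
The state is a dict: "time": time; "joints": joint angles; "joint_vel": joint speeds; "joint_torque": joint torques, N m; "tcp_pos": TCP position; "tcp_rot": TCP orientation; "ft_force": force on the tool from outside, world axes, zero at the start; "torque": the same for the moment, N m; "finger_gap": finger opening in m.
Only numpy, scipy, OpenCV 4.12 (cv2) and the standard library are available. Lean on these libraries where they do the work, as an engineer would, in place of code of your own. Each camera call takes 0.05 s, during which the arm holds its last target.

## Working session

There is one attempt and no reset: what is moved stays moved. The work goes in short steps, Python scripts to look and compute and a tool call to move; the robot and the scene stay as the last step left them, time stands still between calls to the robot, and variables do not carry over. Pictures are saved under pics/ and viewed, and the job is handed in when it is done.

Besides the shell and the picture viewer there is one more tool, called after "Emit:" by a JSON object that holds its "method" and its "body", one argument or row to a line. step_arm: Moves the arm, as the interface text tells. Its arguments: {"type":"object","properties":{"steps":{"type":"string"},"gripper":{"type":"number"},"grip_force":{"type":"number"}},"required":["steps"]}

```bash
ls; mkdir -p pics
python3 - <<'E'
from workcell import status, grab_frame, get_calibration
import cv2,numpy as np
np.set_printoptions(precision=4,suppress=True)
print(status.read_state())
for n in ["scene","top","wrist"]:
    c=get_calibration(n); im=grab_frame(n); cv2.imwrite(f"pics/{n}0.png",im[:,:,::-1]); print(n,c["K"],c["world_from_camera"])
E
```

```text
pics
{'time': 0.0, 'joints': array([-1.2776,  0.3005,  1.5216, -0.    ,  1.3207, -0.0666]), 'joint_vel': array([ 0.0004, -0.0003, -0.0007,  0.0007, -0.0007,  0.0006]), 'joint_torque': array([  0.0019, -54.35  , -36.1795,   0.    ,   0.0041,   0.    ]), 'tcp_pos': array([ 0.1936, -0.5146,  0.2307]), 'tcp_rot': array([[ 0.936 ,  0.3521, -0.0003],
       [ 0.3521, -0.936 ,  0.0011],
       [ 0.0001, -0.0012, -1.    ]]), 'ft_force': array([ 0.4931, -0.2751, -0.423 ]), 'torque': array([-0.0576,  0.0059,  0.0402]), 'finger_gap': 0.0852468466466642}
scene [[446.6873   0.     310.4219]
 [  0.     446.6873 238.5754]
 [  0.       0.       1.    ]] [[ 0.7806  0.4429 -0.4411  0.884 ]
 [ 0.6249 -0.5663  0.5374 -0.3743]
 [-0.0118 -0.6951 -0.7188  0.5779]
 [ 0.      0.      0.      1.    ]]
top [[454.0504   0.     327.1471]
 [  0.     454.0504 236.1151]
 [  0.       0.       1.    ]] [[ 0.0019 -0.9925  0.1222  0.483 ]
 [-0.9991  0.0032  0.0417 -0.015 ]
 [-0.0418 -0.1222 -0.9916  0.7712]
 [ 0.      0.      0.      1.    ]]
wrist [[350.6485   0.     316.6532]
 [  0.     350.6485 237.4969]
 [  0.       0.       1.    ]] [[ 0.3523 -0.8896 -0.2907  0.2689]
 [-0.9359 -0.3354 -0.1076 -0.4862]
 [-0.0018  0.3099 -0.9508  0.3743]
 [ 0.      0.      0.      1.    ]]
```

View pics/scene0.png

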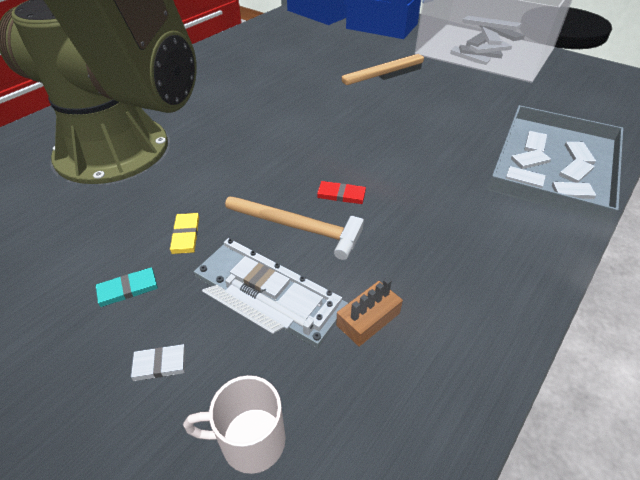

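View pics/top0.png

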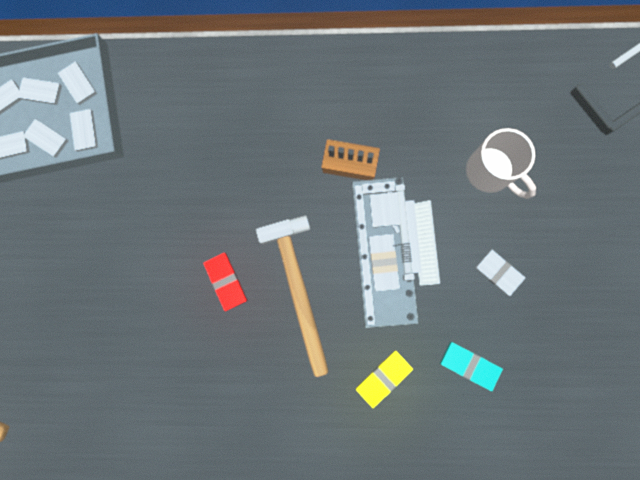

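View pics/wrist0.png

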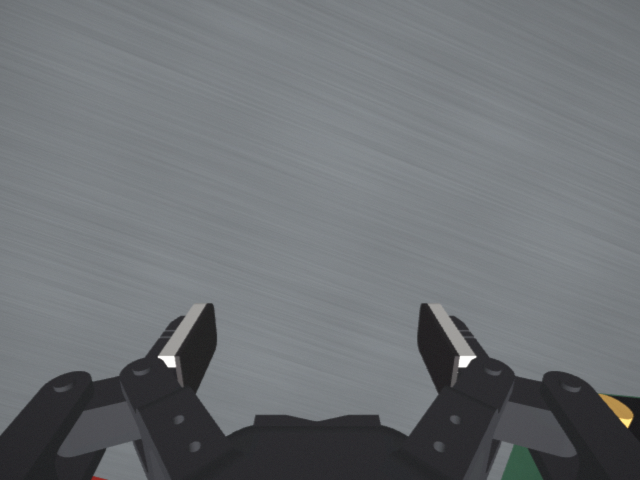

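The top view shows the jig at about (387,252). Its stop end points up (world +x), the fence is on the left (+y) and the thumb plate on the right. The coupon on the bed, with a brown weld band, is near (384,262). The look-alikes are red (225,281), yellow (385,380), turquoise (472,367) and the plain spare (501,272). I'll enlarge the jig area.

Run:
```python
import cv2
a=cv2.imread("pics/top0.png")[165:340,335:455]; cv2.imwrite("pics/topc.png",cv2.resize(a,None,fx=3.4,fy=3.4,interpolation=cv2.INTER_CUBIC))
a=cv2.imread("pics/scene0.png")[225:355,185:355]; cv2.imwrite("pics/scenec.png",cv2.resize(a,None,fx=4.5,fy=4.5,interpolation=cv2.INTER_CUBIC))
```

```text
(no output)
```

View pics/topc.png

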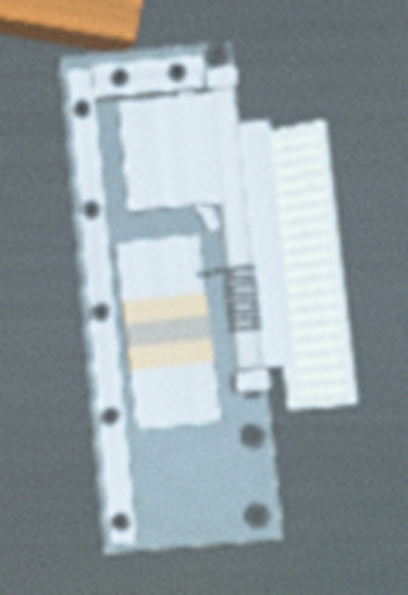

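View pics/scenec.png

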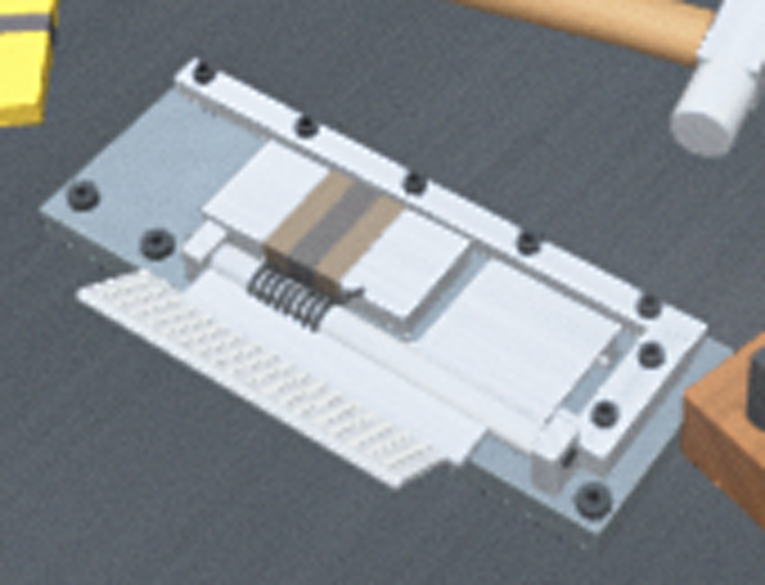

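```bash
cat > h.py <<'E'
import numpy as np, cv2
from workcell import status, grab_frame, get_calibration
np.set_printoptions(precision=4,suppress=True)
def cast(c,px,z):
    px=np.atleast_2d(np.array(px,float)); T=c["world_from_camera"]
    d=np.c_[px,np.ones(len(px))]@np.linalg.inv(c["K"]).T@T[:3,:3].T
    t=(z-T[2,3])/d[:,2]; return (T[:3,3]+t[:,None]*d)[:,:2]
def proj(c,P):
    P=np.atleast_2d(P);T=np.linalg.inv(c["world_from_camera"]);p=(P@T[:3,:3].T+T[:3,3])@c["K"].T
    return p[:,:2]/p[:,2:]
def fit2(J,W): # W=R J + t
    J=np.array(J)/1000;W=np.array(W);jm=J.mean(0);wm=W.mean(0)
    H=(J-jm).T@(W-wm);a=np.arctan2(H[0,1]-H[1,0],H[0,0]+H[1,1]);R=np.array([[np.cos(a),-np.sin(a)],[np.sin(a),np.cos(a)]])
    t=wm-R@jm;return a,t,(W-(J@R.T+t))*1000
E
python3 - <<'E'
from h import *
c=get_calibration("top"); p=lambda a:np.array(a)/3.4+[335,165]
W=cast(c,p([(105,553),(282,538),(62,57)]),.016)
J=[(-160,36),(-160,-50),(85,36)]
a,t,r=fit2(J,W);print(a,t);print(r)
R=np.array([[np.cos(a),-np.sin(a)],[np.sin(a),np.cos(a)]])
cc=cast(c,p([(118,242),(200,235),(219,422),(139,430)]),.028)
print("coupon jig",(cc-t)@R*1000)
c2=get_calibration("scene"); q=lambda a:np.array(a)/4.5+[185,225]
W2=cast(c2,q([(40,212),(600,535)]),.016);print("scene bed corners jig",(W2-t)@R*1000)
cc=cast(c2,q([(270,140),(203,210),(405,320),(470,240)]),.028)
print("coupon jig scene",(cc-t)@R*1000)
m=cast(c,[(510,150)],.09);print("mug",(m-t)@R*1000)
E
```

```text
0.07855313870640888 [ 0.5878 -0.0696]
[[ 0.0142 -0.4744]
 [ 0.7471  0.8192]
 [-0.7612 -0.3448]]
coupon jig [[ -12.2259   16.8509]
 [ -12.0579  -22.782 ]
 [-102.0307  -23.2802]
 [-102.8881   14.8473]]
scene bed corners jig [[-155.5602  -49.8173]
 [  87.3069  -47.6018]]
coupon jig scene [[-100.2454   16.181 ]
 [ -98.564   -22.7971]
 [  -9.1801  -21.4638]
 [ -11.2765   18.8347]]
mug [[  94.7384 -203.2157]]
```

Emit:
{"method": "step_arm", "body": {
  "steps": "42 -26 7 0 0 -0.08; 85 -52 14 0 0 -0.16; 128 -79 21 0 0 -0.25; 171 -106 28 0 0 -0.33; 214 -133 35 0 0 -0.419",
  "gripper": 1
}}

```text
time: 0.65
tcp_pos: [0.3451, -0.3167, 0.1966]
tcp_rot: [[0.71, 0.705, 0.0], [0.705, -0.71, -0.0], [0.0, 0.0, -1.0]]
ft_force: [1.0, -1.1, -0.1]
finger_gap: 0.0855
```

Run:
```python
from h import *
s=status.read_state();print(s["time"],s["tcp_pos"],s["tcp_rot"],s["finger_gap"])
R=s["tcp_rot"];print("to go tool mm",R.T@(np.array([.501,-.1155,.15])-s["tcp_pos"])*1000)
```

```text
0.65 [ 0.3451 -0.3167  0.1966] [[ 0.7096  0.7046  0.    ]
 [ 0.7046 -0.7096 -0.    ]
 [ 0.      0.     -1.    ]] 0.08551457849701462
to go tool mm [252.3664 -32.9744  46.6184]
```

Emit:
{"method": "step_arm", "body": {
  "steps": "45 -6 9 0 0 0; 90 -12 18 0 0 0; 135 -18 28 0 0 0; 180 -24 38 0 0 0; 222 -29 42 0 0 0"
}}

```text
time: 1.15
tcp_pos: [0.4826, -0.1399, 0.1539]
tcp_rot: [[0.712, 0.703, -0.001], [0.703, -0.712, 0.0], [-0.001, -0.001, -1.0]]
ft_force: [0.3, -0.6, -0.1]
finger_gap: 0.0856
```

Emit:
{"method": "step_arm", "body": {
  "steps": "20 -3 4 0 0 0; 30 -4 4 0 0 0; 30 -4 4 0 0 0; 30 -4 4 0 0 0; 30 -4 4 0 0 0"
}}

```text
time: 1.65
tcp_pos: [0.5001, -0.119, 0.1511]
tcp_rot: [[0.713, 0.701, 0.0], [0.701, -0.713, -0.0], [0.0, 0.0, -1.0]]
ft_force: [0.4, 0.2, -0.6]
finger_gap: 0.0855
```

Run:
```python
from h import *
s=status.read_state();print(s["time"],s["tcp_pos"],s["tcp_rot"],s["ft_force"])
im=grab_frame("wrist");cv2.imwrite("pics/w1.png",im[:,:,::-1])
c=get_calibration("wrist");np.savez("w1.npz",**c);print(c["world_from_camera"])
```

```text
1.65 [ 0.5001 -0.119   0.1511] [[ 0.7127  0.7014  0.0002]
 [ 0.7014 -0.7127 -0.0002]
 [ 0.      0.0003 -1.    ]] [ 0.3783  0.2436 -0.6372]
[[ 0.7016 -0.6775 -0.2209  0.5577]
 [-0.7126 -0.6671 -0.217  -0.0626]
 [-0.0003  0.3097 -0.9508  0.2947]
 [ 0.      0.      0.      1.    ]]
```

View pics/w1.png

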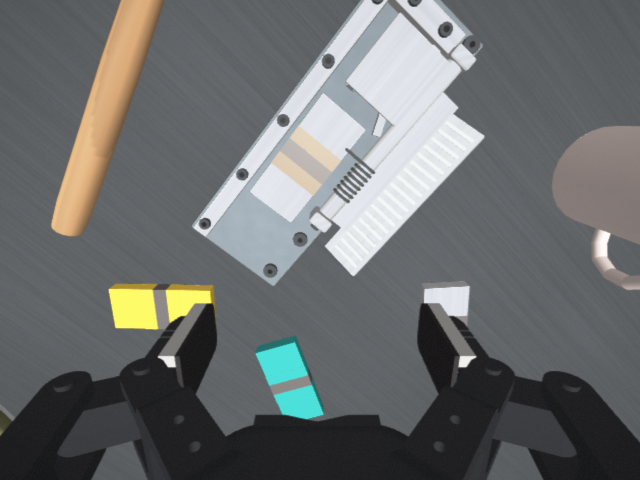

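The wrist view shows the coupon lying diagonally at about (308,158), the thumb plate at (405,195) and the flap at (400,65). I'll enlarge it for the corners.

Run:
```python
import cv2
a=cv2.imread("pics/w1.png")[0:295,185:495]; cv2.imwrite("pics/w1c.png",cv2.resize(a,None,fx=2,fy=2,interpolation=cv2.INTER_CUBIC))
```

```text
(no output)
```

View pics/w1c.png

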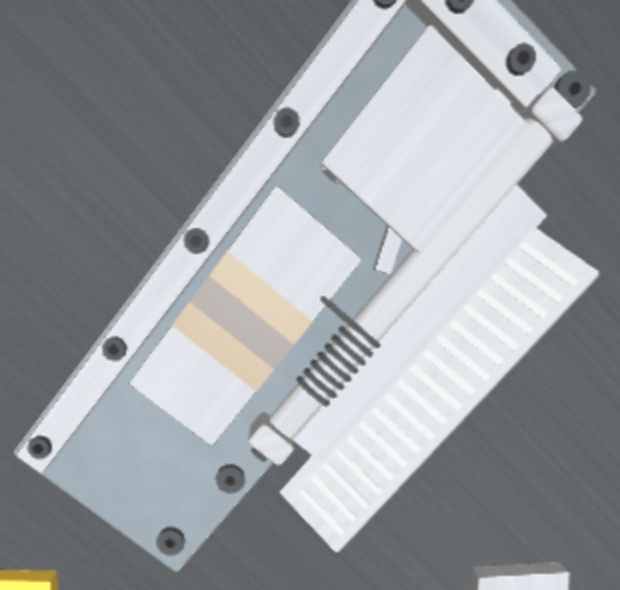

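Run:
```python
from h import *
c=dict(np.load("w1.npz")); p=lambda a:np.array(a)/2.+[185,0]-.25
W=cast(c,p([(15,455),(177,571),(595,92)]),.016)
a,t,r=fit2([(-160,36),(-160,-50),(85,-50)],W);print(a,t);print(r)
R=np.array([[np.cos(a),-np.sin(a)],[np.sin(a),np.cos(a)]]);np.savez("jig.npz",a=a,t=t,R=R)
cc=cast(c,p([(277,187),(360,260),(212,444),(131,383)]),.028);J=(cc-t)@R*1000
print("coupon",J, J.mean(0))
f=cast(c,p([(45,472),(407,8)]),.016);print("fence foot",(f-t)@R*1000)
s=status.read_state();Rt=s["tcp_rot"]
for y in(-42.6,42.6,57,-57): print(y,proj(c,s["tcp_pos"]+Rt@np.array([0,y,-13])/1000))
print(proj(c,s["tcp_pos"]+Rt@np.array([11,42.6,-13])/1000),proj(c,s["tcp_pos"]+Rt@np.array([-11,42.6,-13])/1000))
for n,y in(("push",-.05),("thumb",.05)):
    print(n,(((s["tcp_pos"]+Rt@[0,y,0])[:2]-t)@R)*1000)
```

```text
0.08814013821624433 [ 0.5893 -0.0672]
[[ 0.3041 -1.1078]
 [ 0.7117  1.1251]
 [-1.0158 -0.0174]]
coupon [[ -12.5946   16.6725]
 [ -12.3018  -22.3784]
 [-101.0423  -23.7455]
 [-101.7414   15.2186]] [-56.92    -3.5582]
fence foot [[-158.0486   21.1348]
 [  60.4043   19.1635]]
-42.6 [[216.1287 322.4473]]
42.6 [[416.5749 322.5405]]
57 [[450.4653 322.5563]]
-57 [[182.2626 322.4315]]
[[418.9172 299.3447]] [[414.3374 344.6992]]
push [-125.0807   -5.1122]
thumb [-61.4823 -82.2824]
```

```bash
cat >> h.py <<'E'
def jig():
    a=.080; d=np.load("jig.npz"); m=np.array([-.037,-.007]); c0=d["R"]@m+d["t"]
    R=np.array([[np.cos(a),-np.sin(a)],[np.sin(a),np.cos(a)]]); return R,c0-R@m
def rep(push=None,z=None):
    R,t=jig(); s=status.read_state();Rt=s["tcp_rot"]
    f=lambda y:(((s["tcp_pos"]+Rt@[0,y,0])[:2]-t)@R)*1000
    F=s["ft_force"].copy();F[:2]=F[:2]@R
    print("t",s["time"],"push",f(-.05),"thumb",f(.05),"tcp",s["tcp_pos"],"F jig",F)
    if push is not None:
        d=np.array(push)-f(-.05);w=np.r_[R@d,z*1000-s["tcp_pos"][2]*1000]
        print("shift tool mm",Rt.T@w, " unit jigx",Rt.T@np.r_[R@[1,0],0],"jigy",Rt.T@np.r_[R@[0,1],0])
E
python3 -c "
from h import *
print(jig()); rep([-120,-3.6],.045)"
```

```text
(array([[ 0.9968, -0.0799],
       [ 0.0799,  0.9968]]), array([ 0.5893, -0.0675]))
t 1.7 push [-125.0932   -5.8292] thumb [-60.8687 -82.4792] tcp [ 0.5002 -0.1189  0.1512] F jig [ 0.3668 -0.7307  0.1632]
shift tool mm [  5.3235   1.5286 106.1679]  unit jigx [0.7665 0.6422 0.0003] jigy [ 0.6422 -0.7665 -0.0002]
```

Emit:
{"method": "step_arm", "body": {
  "steps": "2 1 35 0 0 0; 4 1.5 70 0 0 0; 5.3 1.5 95 0 0 0; 5.3 1.5 104 0 0 0; 5.3 1.5 106 0 0 0"
}}

```text
time: 2.2
tcp_pos: [0.505, -0.1157, 0.0445]
tcp_rot: [[0.712, 0.702, -0.001], [0.702, -0.712, 0.0], [-0.001, -0.001, -1.0]]
ft_force: [0.6, -0.5, -0.2]
finger_gap: 0.0853
```

Run:
```python
from h import *
rep([-120,-3.6],.012)
for n in ("scene","wrist"):
    im=grab_frame(n);cv2.imwrite(f"pics/{n}2.png",im[:,:,::-1])
a=cv2.imread("pics/scene2.png")[180:380,150:400]; cv2.imwrite("pics/s2c.png",cv2.resize(a,None,fx=3,fy=3))
```

```text
t 2.2 push [-120.0313   -3.0856] thumb [-55.7552 -79.6923] tcp [ 0.505  -0.1157  0.0445] F jig [ 0.5211 -0.5024 -0.2295]
shift tool mm [-0.2889  0.4457 32.5482]  unit jigx [ 0.7661  0.6428 -0.001 ] jigy [ 0.6428 -0.7661  0.0004]
```

View pics/s2c.png

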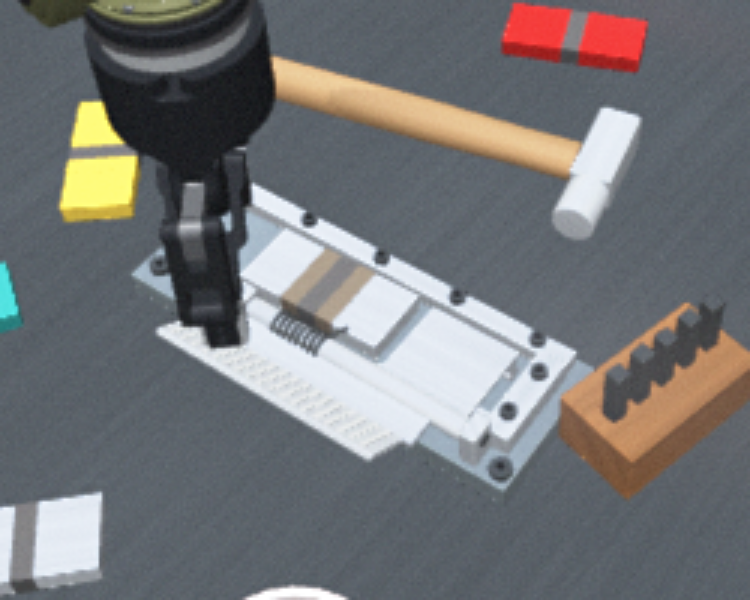

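View pics/wrist2.png

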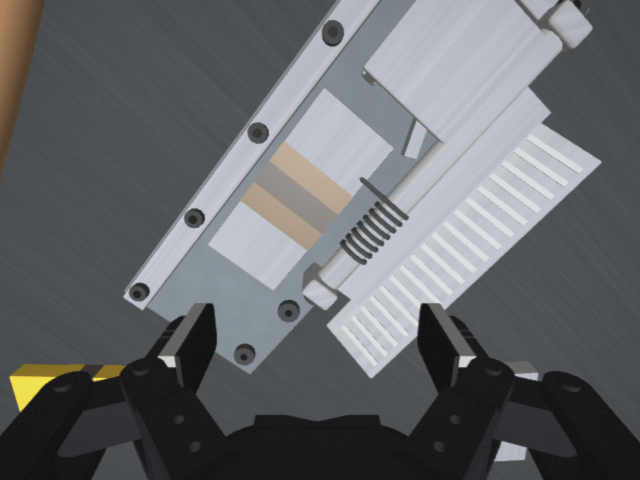

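The wrist view shows the push finger tip (190,330) behind the coupon's rear end (210–275, 245–290). The thumb finger tip (440,330) is over the plate's ribbed outer part. I'll press down now.

Emit:
{"method": "step_arm", "body": {
  "steps": "0 0 6 0 0 0; 0 0 12 0 0 0; 0 0 18 0 0 0; 0 0 23 0 0 0; 0 0 26 0 0 0"
}}

```text
time: 2.8
tcp_pos: [0.5056, -0.1154, 0.0187]
tcp_rot: [[0.712, 0.702, 0.0], [0.702, -0.712, -0.0], [0.0, 0.0, -1.0]]
ft_force: [0.8, 0.4, 5.5]
finger_gap: 0.0859
```

Run:
```python
from h import *
rep([-120,-3.6],.010)
for n in ("scene","wrist"):
    im=grab_frame(n);cv2.imwrite(f"pics/{n}3.png",im[:,:,::-1])
a=cv2.imread("pics/scene3.png")[210:360,170:360]; cv2.imwrite("pics/s3c.png",cv2.resize(a,None,fx=4,fy=4))
```

```text
t 2.8 push [-119.4659   -2.8584] thumb [-55.1315 -79.4161] tcp [ 0.5056 -0.1154  0.0187] F jig [0.8179 0.3668 5.4509]
shift tool mm [-0.8873  0.2199  8.6548]  unit jigx [0.7656 0.6433 0.0004] jigy [ 0.6433 -0.7656 -0.0003]
```

View pics/s3c.png

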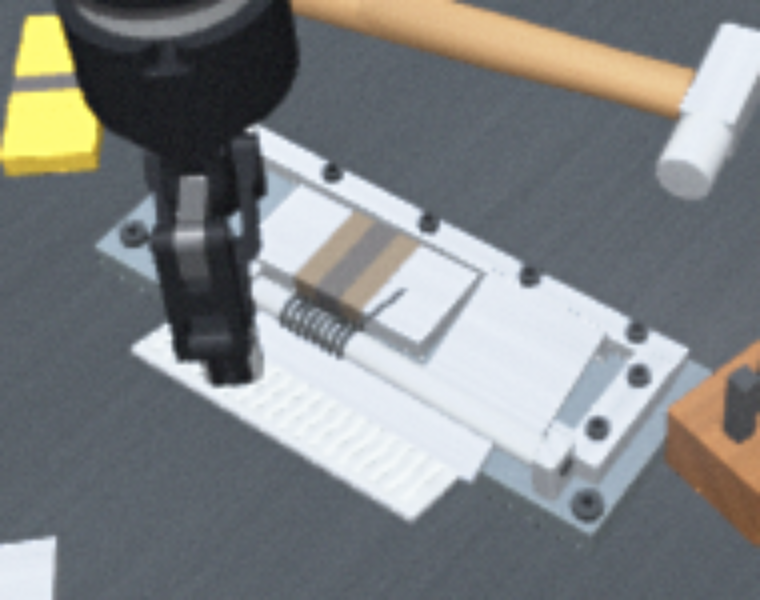

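View pics/wrist3.png

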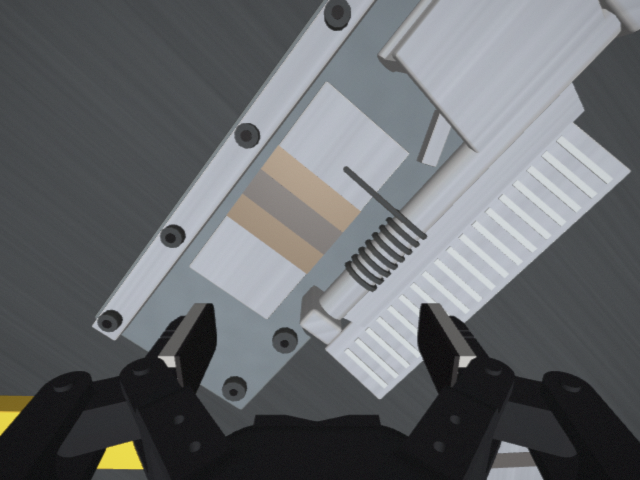

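Emit:
{"method": "step_arm", "body": {
  "steps": "0 0 3 0 0 0; 0 0 5 0 0 0; 0 0 7 0 0 0; 0 0 8.5 0 0 0; 0 0 8.8 0 0 0"
}}

```text
time: 3.4
tcp_pos: [0.5055, -0.1149, 0.01]
tcp_rot: [[0.712, 0.703, 0.0], [0.703, -0.712, 0.0], [0.0, -0.0, -1.0]]
ft_force: [1.9, 4.2, 6.4]
finger_gap: 0.0854
```

Run:
```python
from h import *
rep([-112,-3.6],.010)
for n in ("scene","wrist"):
    im=grab_frame(n);cv2.imwrite(f"pics/{n}4.png",im[:,:,::-1])
a=cv2.imread("pics/scene4.png")[210:360,170:360]; cv2.imwrite("pics/s4c.png",cv2.resize(a,None,fx=4,fy=4))
c=get_calibration("wrist");np.savez("w4.npz",**c)
```

```text
t 3.4 push [-119.5626   -2.3457] thumb [-55.2071 -78.8856] tcp [ 0.5055 -0.1149  0.01  ] F jig [2.2263 4.0779 6.3611]
shift tool mm [ 4.9812  5.827  -0.0135]  unit jigx [0.7654 0.6436 0.0001] jigy [ 0.6436 -0.7654  0.0004]
```

View pics/s4c.png

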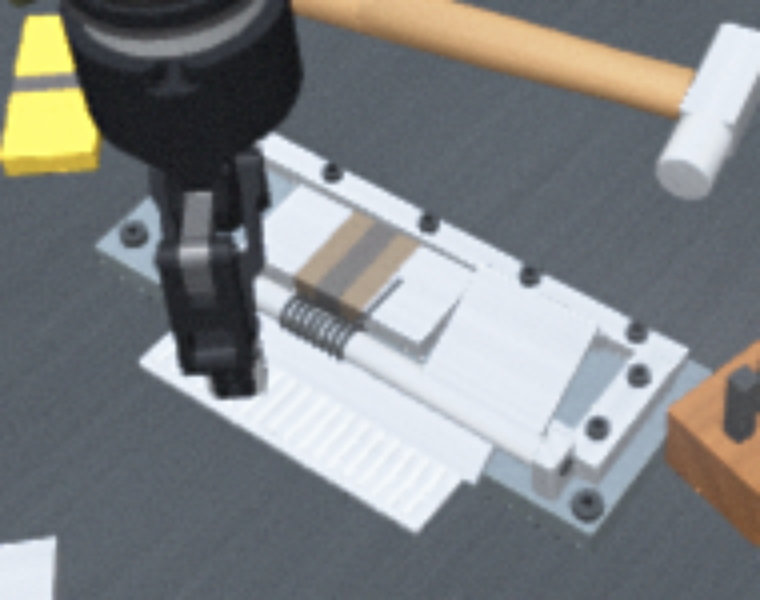

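View pics/wrist4.png

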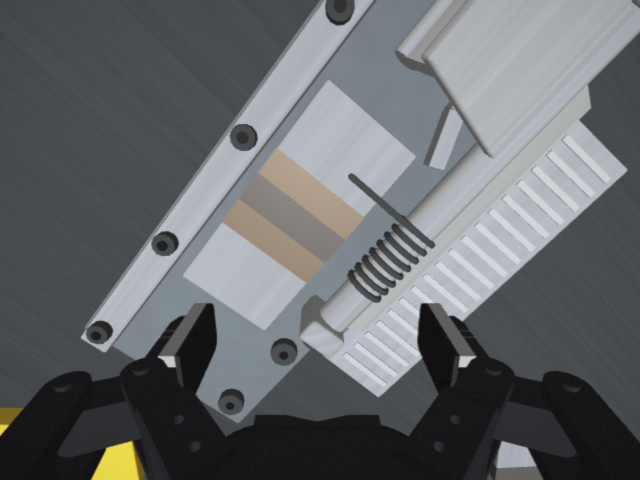

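The scene view confirms the flap is raised, with its bar well above the coupon. The wrist view shows the push tip (205,305) about 5 mm behind the coupon's rear edge. I'll start the push.

Emit:
{"method": "step_arm", "body": {
  "steps": "1.2 1.8 0 0 0 0; 3 3.3 0 0 0 0; 5 4.8 0 0 0 0; 7 6.5 0 0 0 0; 9 8 0 0 0 0"
}}

```text
time: 4.0
tcp_pos: [0.5174, -0.1147, 0.01]
tcp_rot: [[0.712, 0.702, -0.001], [0.702, -0.712, 0.0], [-0.0, -0.0, -1.0]]
ft_force: [-3.8, 0.4, 5.0]
finger_gap: 0.0854
```

```bash
cat > look.py <<'E'
from h import *
import sys
k=sys.argv[1]
rep([-43,0],.010)
c=get_calibration("wrist");im=grab_frame("wrist");cv2.imwrite(f"pics/wrist{k}.png",im[:,:,::-1])
np.savez(f"w{k}.npz",**c)
E
python3 look.py 5
```

```text
t 4.0 push [-107.606    -3.0272] thumb [-43.2814 -79.5931] tcp [ 0.5174 -0.1147  0.01  ] F jig [-3.7148  0.6518  4.9545]
shift tool mm [51.4134 39.2398 -0.0645]  unit jigx [ 0.7657  0.6432 -0.0005] jigy [ 0.6432 -0.7657  0.0001]
```

View pics/wrist5.png

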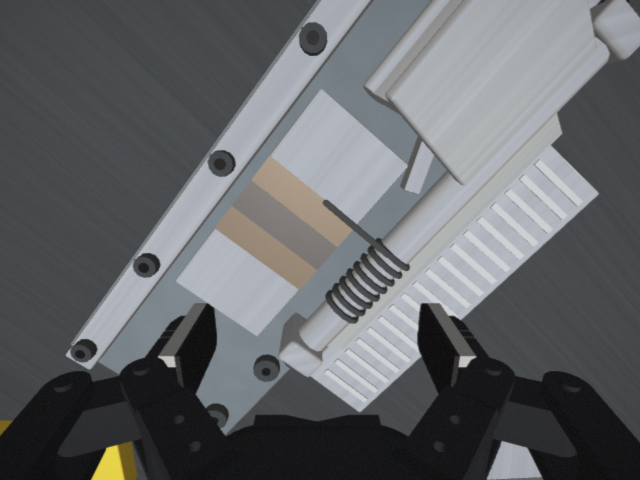

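```bash
cat > cp.py <<'E'
from h import *
import sys
k=sys.argv[1];pts=eval(sys.argv[2]);R,t=jig()
c=dict(np.load(f"w{k}.npz"));J=(cast(c,pts,.028)-t)@R*1000;print(J)
E
python3 cp.py 5 "[(322,90),(408,165),(260,335),(176,280)]"; python3 cp.py 4 "[(329,80),(416,157),(265,330),(183,277)]"
```

```text
[[ -4.5601  15.7944]
 [ -3.7037 -23.2379]
 [-92.6096 -25.256 ]
 [-93.9214  15.0376]]
[[ -12.7098   16.7092]
 [ -11.8614  -22.7696]
 [-101.3778  -24.7457]
 [-103.0891   14.3179]]
```

Emit:
{"method": "step_arm", "body": {
  "steps": "1.9 1.5 0 0 0 0; 3.8 3 0 0 0 0; 5.7 4.4 0 0 0 0; 7.6 5.9 0 0 0 0; 9.5 7.3 0 0 0 0"
}}

```text
time: 4.55
tcp_pos: [0.5295, -0.1132, 0.0101]
tcp_rot: [[0.712, 0.702, -0.0], [0.702, -0.712, 0.0], [-0.0, -0.0, -1.0]]
ft_force: [-5.0, 0.2, 3.7]
finger_gap: 0.0853
```

```bash
python3 look.py 6
```

```text
t 4.55 push [-95.4363  -2.5393] thumb [-31.1098 -79.1036] tcp [ 0.5295 -0.1132  0.0101] F jig [-4.9711  0.5731  3.6519]
shift tool mm [41.7809 31.7862  0.0808]  unit jigx [ 0.7656  0.6433 -0.    ] jigy [ 0.6433 -0.7656  0.    ]
```

View pics/wrist6.png

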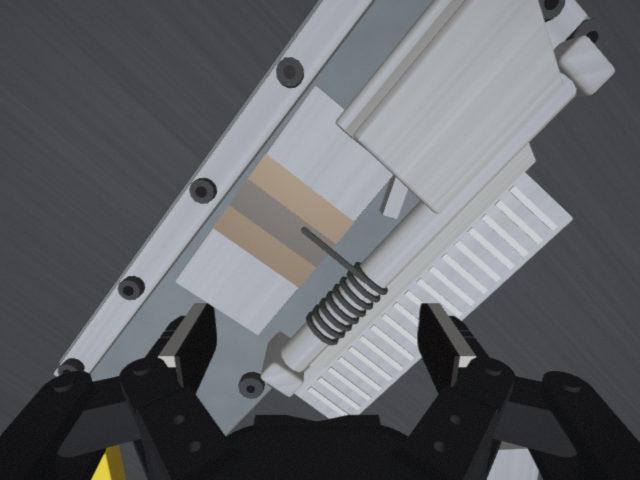

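```bash
python3 cp.py 6 "[(317,86),(260,335),(177,281)]"
```

```text
[[  7.4906  18.3534]
 [-80.5071 -24.7957]
 [-81.9287  14.9971]]
```

Emit:
{"method": "step_arm", "body": {
  "steps": "2.2 1.3 0 0 0 0; 4.2 2.6 0 0 0 0; 6.2 3.9 0 0 0 0; 8.2 5.4 0 0 0 0; 10.2 6.9 0 0 0 0"
}}

```text
time: 5.1
tcp_pos: [0.5417, -0.1109, 0.0101]
tcp_rot: [[0.712, 0.702, -0.0], [0.702, -0.712, 0.0], [0.0, -0.0, -1.0]]
ft_force: [-4.2, -0.4, 4.4]
finger_gap: 0.0855
```

```bash
python3 look.py 7
```

```text
t 5.1 push [-83.1813  -1.2117] thumb [-18.8482 -77.7705] tcp [ 0.5417 -0.1109  0.0101] F jig [-4.1862 -0.1033  4.4204]
shift tool mm [31.5419 24.9222  0.0885]  unit jigx [ 0.7656  0.6433 -0.    ] jigy [ 0.6433 -0.7656  0.    ]
```

View pics/wrist7.png

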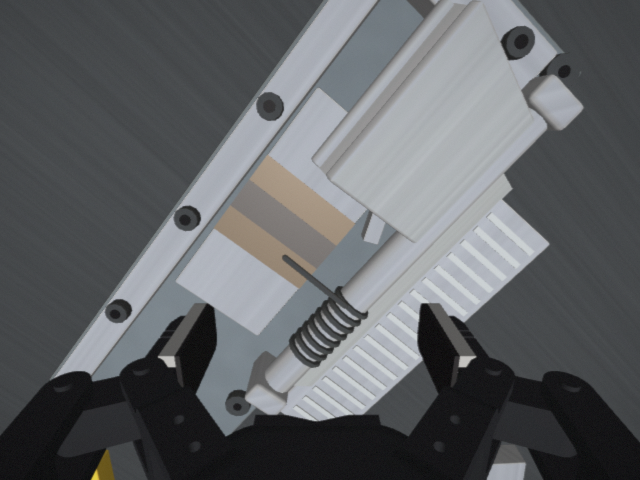

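Emit:
{"method": "step_arm", "body": {
  "steps": "2.2 1.3 0 0 0 0; 4.2 2.6 0 0 0 0; 6.2 3.9 0 0 0 0; 8.2 5.4 0 0 0 0; 10.2 6.9 0 0 0 0"
}}

```text
time: 5.65
tcp_pos: [0.5537, -0.1087, 0.0101]
tcp_rot: [[0.712, 0.702, -0.0], [0.702, -0.712, -0.0], [-0.0, 0.0, -1.0]]
ft_force: [-3.5, 0.2, 4.2]
finger_gap: 0.0853
```

```bash
python3 look.py 8
```

```text
t 5.65 push [-70.9615   0.046 ] thumb [ -6.6282 -76.5126] tcp [ 0.5537 -0.1087  0.0101] F jig [-3.4678  0.4939  4.1813]
shift tool mm [21.3773 18.0238  0.1134]  unit jigx [ 0.7656  0.6433 -0.    ] jigy [ 0.6433 -0.7656 -0.    ]
```

View pics/wrist8.png

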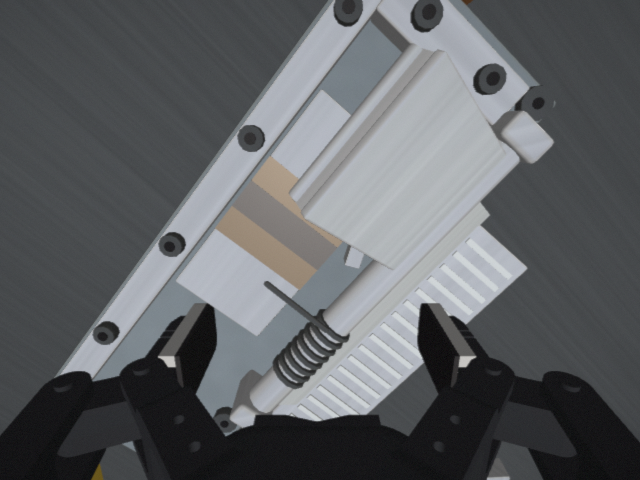

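Emit:
{"method": "step_arm", "body": {
  "steps": "2.2 1.3 0 0 0 0; 4.2 2.7 0 0 0 0; 6.2 4.1 0 0 0 0; 8.2 5.6 0 0 0 0; 10 7.0 0 0 0 0"
}}

```text
time: 6.2
tcp_pos: [0.5658, -0.1066, 0.0101]
tcp_rot: [[0.712, 0.702, 0.0], [0.702, -0.712, 0.0], [0.0, -0.0, -1.0]]
ft_force: [-3.2, 0.1, 5.5]
finger_gap: 0.0855
```

```bash
python3 look.py 9
```

```text
t 6.2 push [-58.8001   1.1418] thumb [  5.534  -75.4162] tcp [ 0.5658 -0.1066  0.0101] F jig [-3.2221  0.3636  5.5366]
shift tool mm [11.3616 11.039   0.1251]  unit jigx [0.7656 0.6433 0.    ] jigy [ 0.6433 -0.7656  0.    ]
```

View pics/wrist9.png

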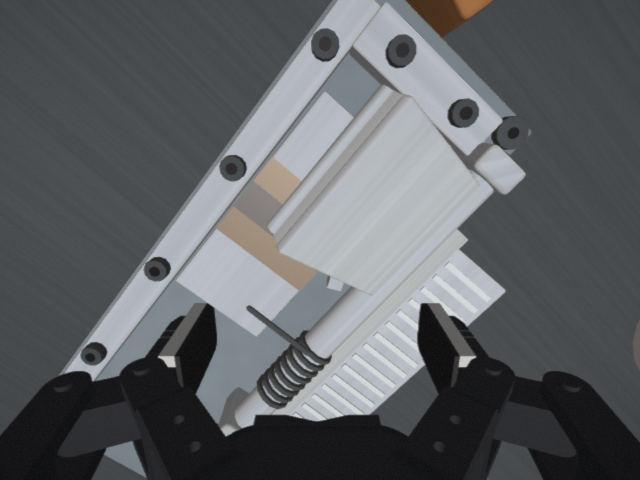

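Emit:
{"method": "step_arm", "body": {
  "steps": "2 1.4 0 0 0 0; 4 2.8 0 0 0 0; 6 4.2 0 0 0 0; 7.8 5.7 0 0 0 0; 9.4 7 0 0 0 0"
}}

```text
time: 6.75
tcp_pos: [0.5774, -0.105, 0.0101]
tcp_rot: [[0.712, 0.702, -0.0], [0.702, -0.712, 0.0], [0.0, -0.0, -1.0]]
ft_force: [-5.0, 0.2, 5.1]
finger_gap: 0.0854
```

```bash
python3 look.py 10
```

```text
t 6.75 push [-47.092    1.8192] thumb [ 17.2395 -74.7409] tcp [ 0.5774 -0.105   0.0101] F jig [-4.9364  0.5912  5.0509]
shift tool mm [1.9625 4.0253 0.1352]  unit jigx [ 0.7656  0.6433 -0.    ] jigy [ 0.6433 -0.7656  0.    ]
```

View pics/wrist10.png

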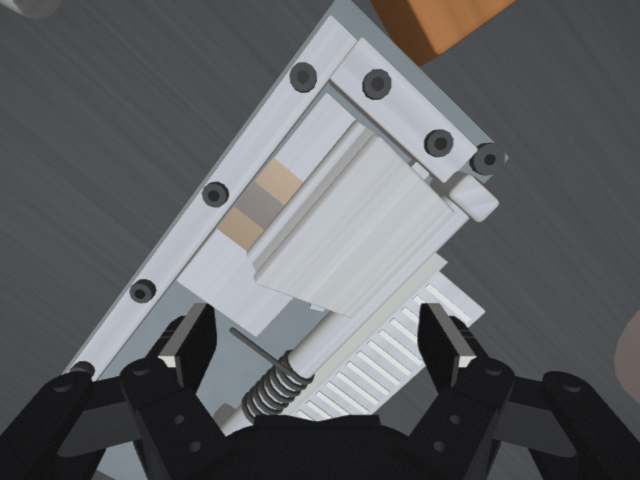

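Emit:
{"method": "step_arm", "body": {
  "steps": "0.4 0.3 0 0 0 0; 0.9 0.75 0 0 0 0; 1.3 1.1 0 0 0 0; 1.8 1.4 0 0 0 0; 2.1 1.75 0 0 0 0"
}}

```text
time: 7.3
tcp_pos: [0.58, -0.1048, 0.0101]
tcp_rot: [[0.712, 0.702, 0.0], [0.702, -0.712, 0.0], [0.0, -0.0, -1.0]]
ft_force: [-4.1, 0.0, 4.7]
finger_gap: 0.0854
```

Emit:
{"method": "step_arm", "body": {
  "steps": "0.2 0.15 0 0 0 0; 0.4 0.3 0 0 0 0; 0.6 0.5 0 0 0 0; 0.8 0.65 0 0 0 0; 0.8 0.65 0 0 0 0"
}}

```text
time: 7.8
tcp_pos: [0.5809, -0.1047, 0.0101]
tcp_rot: [[0.712, 0.703, -0.0], [0.703, -0.712, 0.0], [-0.0, -0.0, -1.0]]
ft_force: [-4.5, 0.2, 6.2]
finger_gap: 0.0853
```

```bash
python3 look.py 11
```

```text
t 7.8 push [-43.5464   1.8798] thumb [ 20.7921 -74.6745] tcp [ 0.5809 -0.1047  0.0101] F jig [-4.4264  0.5865  6.1986]
shift tool mm [-0.7912  1.7907  0.064 ]  unit jigx [ 0.7655  0.6434 -0.0004] jigy [ 0.6434 -0.7655  0.0001]
```

View pics/wrist11.png

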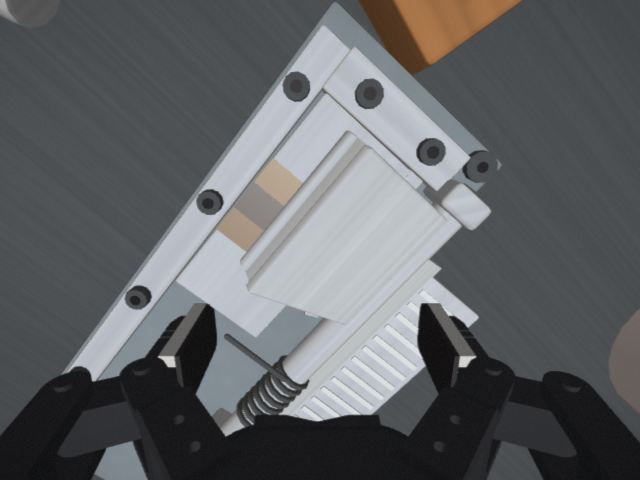

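Emit:
{"method": "step_arm", "body": {
  "steps": "0.2 0.2 0 0 0 0; 0.5 0.4 0 0 0 0; 0.8 0.65 0 0 0 0; 0.8 0.65 0 0 0 0; 0.8 0.65 0 0 0 0"
}}

```text
time: 8.35
tcp_pos: [0.5815, -0.1046, 0.0099]
tcp_rot: [[0.711, 0.703, -0.002], [0.703, -0.711, 0.0], [-0.001, -0.001, -1.0]]
ft_force: [-7.6, -0.4, 6.0]
finger_gap: 0.0853
```

Emit:
{"method": "step_arm", "body": {
  "steps": "0.2 0.2 0 0 0 0; 0.4 0.3 0 0 0 0; 0.6 0.5 0 0 0 0; 0.6 0.5 0 0 0 0; 0.6 0.5 0 0 0 0"
}}

```text
time: 8.85
tcp_pos: [0.5817, -0.1046, 0.0098]
tcp_rot: [[0.711, 0.703, -0.003], [0.703, -0.711, 0.0], [-0.002, -0.002, -1.0]]
ft_force: [-11.9, -0.9, 7.8]
finger_gap: 0.0855
```

Emit:
{"method": "step_arm", "body": {
  "steps": "0.2 0.2 0 0 0 0; 0.4 0.3 0 0 0 0; 0.8 0.6 0 0 0 0; 0.8 0.6 0 0 0 0; 0.8 0.6 0 0 0 0"
}}

```text
time: 9.35
tcp_pos: [0.5821, -0.1045, 0.0096]
tcp_rot: [[0.711, 0.703, -0.005], [0.703, -0.711, 0.0], [-0.003, -0.003, -1.0]]
ft_force: [-16.4, -1.5, 10.5]
finger_gap: 0.0853
```

```bash
python3 look.py 12
python3 - <<'E'
import cv2
a=cv2.imread("pics/wrist12.png")[0:350,120:510]; cv2.imwrite("pics/w12c.png",cv2.resize(a,None,fx=1.7,fy=1.7,interpolation=cv2.INTER_CUBIC))
E
```

```text
t 9.35 push [-42.3835   1.9086] thumb [ 22.009  -74.5996] tcp [ 0.5821 -0.1045  0.0096] F jig [-16.4313  -0.1409  10.5045]
shift tool mm [-1.7018  1.062  -0.3624]  unit jigx [ 0.7651  0.6439 -0.0046] jigy [ 0.6439 -0.7651  0.0005]
```

View pics/w12c.png

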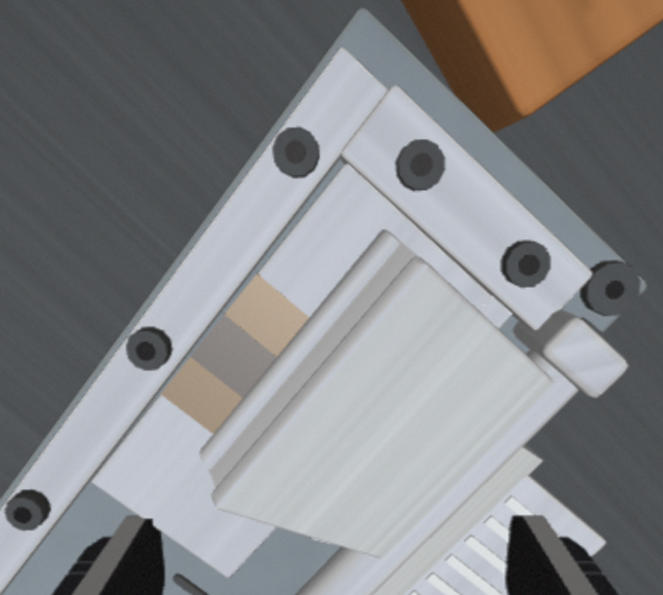

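```bash
python3 - <<'E'
import cv2
a=cv2.imread("pics/wrist12.png")[60:210,290:460]; cv2.imwrite("pics/w12d.png",cv2.resize(a,None,fx=4.5,fy=4.5,interpolation=cv2.INTER_CUBIC))
E
python3 - <<'E'
from h import *
R,t=jig();c=dict(np.load("w12.npz"))
W=lambda x,y,z:np.r_[R@[x/1e3,y/1e3]+t,z/1e3]
for n,z in(("stop top",30),("coupon top",28),("bed",16)):
    print(n,(proj(c,[W(60,20,z),W(60,-20,z)])-[290,60])*4.5)
E
```

```text
stop top [[146.5224 148.0176]
 [540.993  507.7686]]
coupon top [[146.1957 150.1683]
 [534.6324 504.2595]]
bed [[144.4404 161.7242]
 [500.2237 485.2762]]
```

View pics/w12d.png

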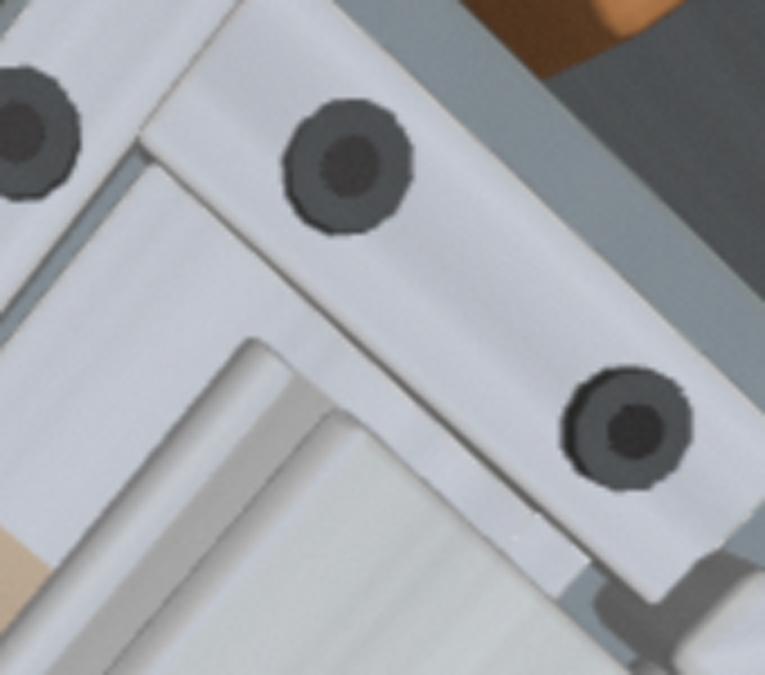

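The coupon's front end is flush and parallel with the stop along its visible edge (crop (155,165) to (590,565)). The push force rose to 16 N with almost no motion, so it is seated. I'll back the push tip off slightly with the plate still down, so that raising the arm can't drag the coupon up.

Emit:
{"method": "step_arm", "body": {
  "steps": "-0.8 -0.6 0 0 0 0; -1.6 -1.3 0 0 0 0; -2.4 -2 0 0 0 0; -3.1 -2.6 0 0 0 0; -3.5 -2.9 0 0 0 0"
}}

```text
time: 9.9
tcp_pos: [0.5801, -0.1048, 0.0106]
tcp_rot: [[0.712, 0.703, 0.002], [0.703, -0.712, -0.0], [0.001, 0.002, -1.0]]
ft_force: [2.8, 1.6, 4.7]
finger_gap: 0.0854
```

```bash
python3 look.py 13
python3 - <<'E'
import cv2
a=cv2.imread("pics/wrist13.png")[0:350,120:510]; cv2.imwrite("pics/w13c.png",cv2.resize(a,None,fx=1.7,fy=1.7,interpolation=cv2.INTER_CUBIC))
E
```

```text
t 9.9 push [-44.4138   1.7748] thumb [ 19.925 -74.779] tcp [ 0.5801 -0.1048  0.0106] F jig [2.8933 1.4229 4.7083]
shift tool mm [-0.0604  2.2673  0.584 ]  unit jigx [0.7655 0.6434 0.0022] jigy [ 0.6434 -0.7655 -0.0005]
```

View pics/w13c.png

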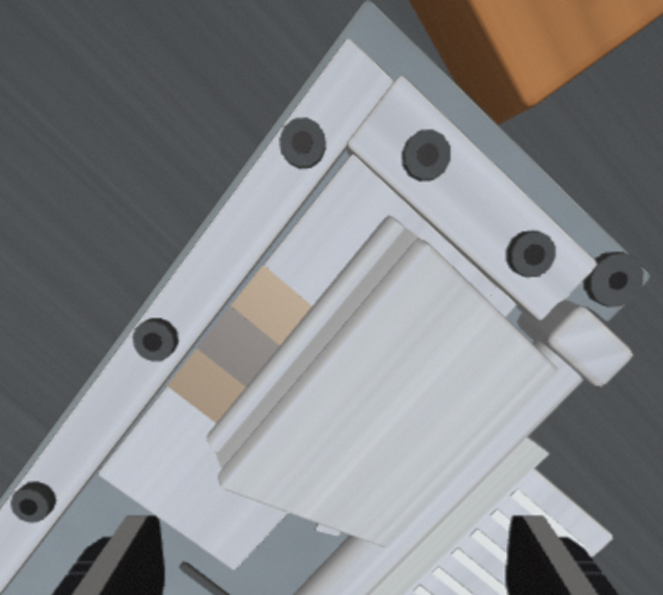

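The coupon is still at the stop and the push force is gone. I'll let the plate up.

Emit:
{"method": "step_arm", "body": {
  "steps": "-1.5 -1.3 0 0 0 0; -2 -1.6 -4 0 0 0; -2 -1.6 -9 0 0 0; -2 -1.6 -14 0 0 0; -2 -1.6 -20 0 0 0"
}}

```text
time: 10.45
tcp_pos: [0.5762, -0.1049, 0.0301]
tcp_rot: [[0.712, 0.702, -0.001], [0.702, -0.712, 0.0], [-0.001, -0.001, -1.0]]
ft_force: [0.4, 0.2, -0.4]
finger_gap: 0.0851
```

Emit:
{"method": "step_arm", "body": {
  "steps": "0 0 -8 0 0 0; 0 0 -18 0 0 0; 0 0 -40 0 0 0; 0 0 -65 0 0 0; 0 0 -90 0 0 0"
}}

```text
time: 10.95
tcp_pos: [0.5764, -0.105, 0.1215]
tcp_rot: [[0.712, 0.702, -0.0], [0.702, -0.712, 0.0], [-0.0, -0.0, -1.0]]
ft_force: [-0.1, 0.4, 0.9]
finger_gap: 0.0853
```

Emit:
{"method": "step_arm", "body": {
  "steps": "-25 0 -20 0 0 0; -50 0 -40 0 0 0; -75 0 -50 0 0 0; -90 0 -50 0 0 0; -90 0 -50 0 0 0"
}}

```text
time: 11.45
tcp_pos: [0.5117, -0.1692, 0.1702]
tcp_rot: [[0.713, 0.701, 0.0], [0.701, -0.713, -0.0], [-0.0, 0.0, -1.0]]
ft_force: [0.1, 0.3, -0.8]
finger_gap: 0.0851
```

```bash
python3 look.py 14
python3 - <<'E'
from h import *
for n in ("scene","top"):
    im=grab_frame(n);cv2.imwrite(f"pics/{n}14.png",im[:,:,::-1])
a=cv2.imread("pics/scene14.png")[210:360,170:360]; cv2.imwrite("pics/s14c.png",cv2.resize(a,None,fx=4,fy=4,interpolation=cv2.INTER_CUBIC))
E
```

```text
t 11.45 push [-117.5929  -56.8826] thumb [ -53.3983 -133.5575] tcp [ 0.5117 -0.1692  0.1702] F jig [ 0.0789  0.2502 -0.8128]
shift tool mm [ 93.7122   4.2652 160.2206]  unit jigx [0.7667 0.6419 0.    ] jigy [ 0.6419 -0.7667 -0.    ]
```

View pics/wrist14.png

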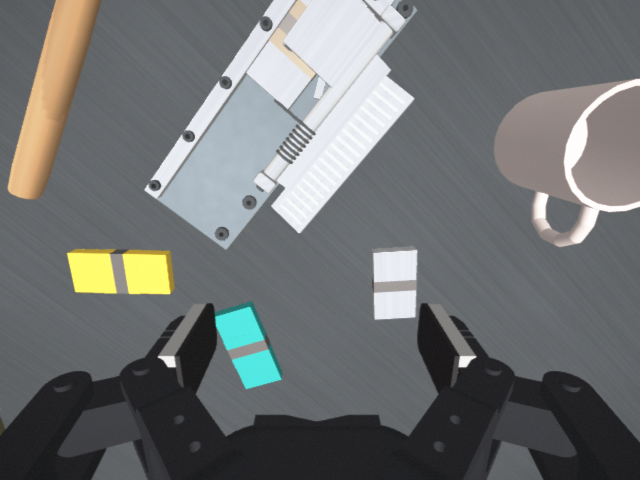

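View pics/s14c.png

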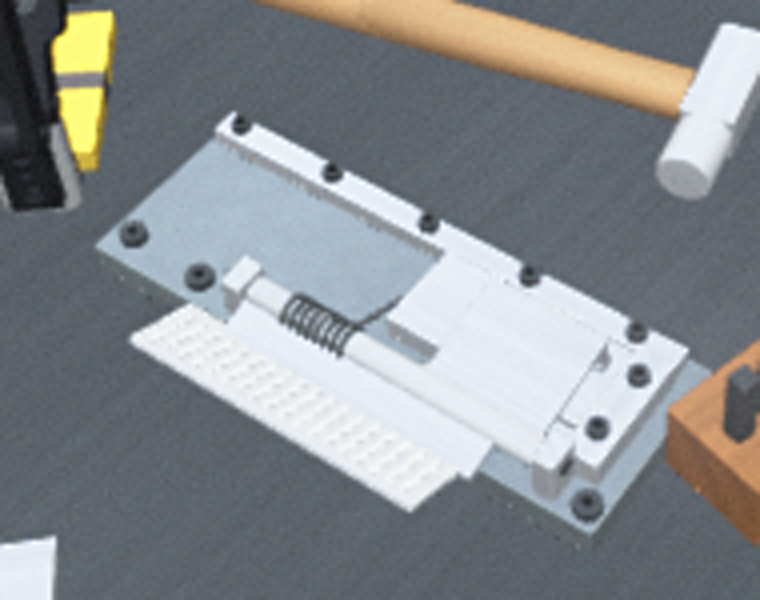

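View pics/top14.png

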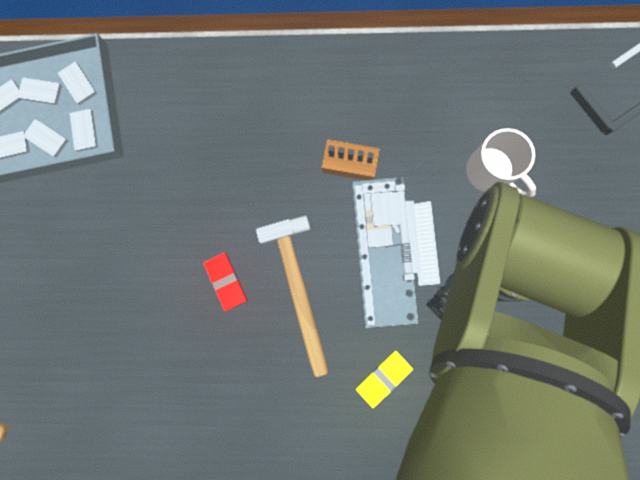

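```bash
python3 cp.py 14 "[(247,73),(289,109)]"
python3 - <<'E'
import cv2
a=cv2.imread("pics/top14.png")[175:260,345:430]; cv2.imwrite("pics/t14c.png",cv2.resize(a,None,fx=7,fy=7,interpolation=cv2.INTER_CUBIC))
E
```

```text
[[-29.7673  18.9999]
 [-29.3897 -20.6167]]
```

View pics/t14c.png

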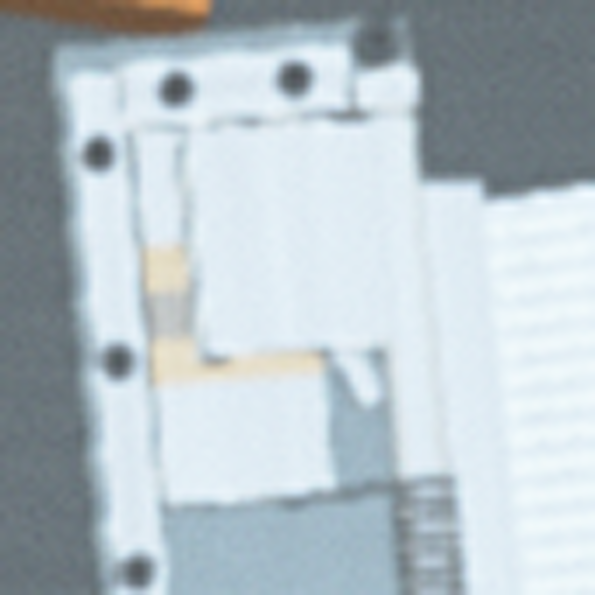

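The rear edge measures jig x ≈ -29.6 (nominal -30), straight to within 0.01 rad. The flap is closed on the coupon and the robot is clear, so I'm handing in.

```bash
python3 -c "
from workcell import job;print(job.sign_off())"
```

```text
the job is handed in; nothing more can be done
None
```

The coupon is loaded and held: its end is against the stop, the flap is closed on it, and I handed the job in at about 11.6 s. One fingertip held the thumb plate down, with the tips about 23 mm high and the flap visibly open. The other fingertip pushed the coupon along the bed to the stop, where the push force rose to about 16 N with almost no further movement. I backed the push tip off before letting the plate up, then moved clear.

**Last checks:**
- **Position:** the coupon's rear end measured at jig x of about -29.6 mm (nominal -30), straight to within 0.01 rad. In the last close view, while I was backing off, its front end was flush with the stop.
- **Flap and bystanders:** the flap looks closed on the coupon. The hammer, punch block, mug and spare coupon look undisturbed in the final pictures. The force reading was under 1 N once clear.
- **Limits of the checks:** I judged the flap angle by eye and from the tip height, not by a direct measurement. My two estimates of the jig's angle differed by about 0.01 rad; I used the one that fits the fence line.

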